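Unclip the drilling jig and fit it over a saddle leather blank

TASK

Pull the drilling jig sideways out of the spring clip of its storage stand by its post handle, feeling for the way the swivelled clip's mouth faces so as not to wrench it, then lower it gently over the leather blank onto the fixture's round and diamond locating pins, working it until both pins engage and the plate lies flat and fully home on the fixture. Let go of it there, and do not shift the hammer, the pincers, the bin or the leather-topped block.

Things in the scene. Friction and masses are not known exactly. Their poses are not given: they have to be found in the camera images.
- jig: The drilling jig, loose, 0.4 kg: aluminium plate 70 (x) x 140 (y) x 10 mm, on its middle a round steel post, diameter 26, from 10 to 74 mm up, topped by a square head. Origin: centre of the plate's underside, z up the post. It starts on the stand's deck, post in the clip, turned up to 0.2 rad from the stand. The clip is between plate and head: it comes out only sideways, it cannot be lifted out.
- head (a point): Centre of the jig's square dark steel head, the place to grip: 26 x 26 x 28 mm, faces parallel to the plate's edges, 88 mm above the plate's underside (it spans 74 to 102 mm); axes as jig.
- post (a point): Point on the axis of the jig's post at the height of the clip, 46 mm above the plate's underside.
- round_hole (a point): Centre, at the plate's underside, of the jig's larger through hole: diameter 17.2 mm, at y = +50 mm of the jig. (The six small dark drill bushes are only surface detail.)
- small_hole (a point): Centre, at the plate's underside, of the jig's smaller through hole: diameter 13.2 mm, at y = -50 mm of the jig.
- stand: Storage stand, fixed: pale wooden deck 145 x 180 mm, 10 mm high, with a grey column at its back (from x = 63 mm, 66 mm high) whose arm carries a swivelling C-shaped spring steel clip over the deck. Origin: on the table, below the centre of the clip; x points from clip to column, z up; heading within 0.25 rad of the world's. The mouth faces within 0.75 rad of the stand's -x, either side (see clip).
- clip (a point): Centre of the clip's bore, 56 mm above the table (clip 48 to 64 mm up). Its mouth, between two dark guide horns that reach 32 mm out, 31 mm apart, faces a way NOT measured: see it or feel it. Pulled that way, the post is held back by 6 to 18 N for some 8 mm, then the lips snap open; pulled askew it bears hard on a lip or horn. It is out at 50 mm; lift the jig only 110 mm out.
- fixture: Drilling fixture, fixed: dark steel block 110 (x) x 170 (y) x 30 mm, a leather blank flat on its middle, two upright steel pins on top. Origin: centre of its underside on the table, z up; heading within 0.35 rad of the world's. With the jig fully home, jig is 30 mm above fixture, same heading.
- round_pin (a point): Foot of the round pin on the block's top face, 30 mm above the table, at y = +50 mm of the fixture. Diameter 16 mm, 20 mm tall, the top 6 mm tapered to 9 mm. Takes the jig's larger hole, and enters before the diamond pin.
- diamond_pin (a point): Foot of the diamond pin on the block's top face, 30 mm above the table, at y = -50 mm of the fixture. 12 mm across along the fixture's x, 6.8 mm along its y, 15 mm tall, the top 5 mm tapered. Takes the jig's smaller hole.
- hammer: Bystander: hammer with a wooden handle, 260 mm, lying on the bench. Origin: underside of its middle.
- pincers: Bystander: pincers with red handles, about 165 mm long and 80 mm wide, 16 mm high, lying between the stand and the fixture. Origin: underside, near the middle.
- bin: Bystander: open green parts bin, 140 x 110 x 70 mm. Origin: centre of its underside.
- pad_block: Bystander: black block with a leather-covered top, 130 x 160 x 63 mm. Origin: centre of its underside.
Not all that is in view belongs to the job. What is meant by the jig is not purple, and is the smaller of those in its own colour.

How it is judged:
By the outcome, as a careful person would: the job done as asked, in the order asked, and still so for the second after the job is handed in, with the robot touching nothing.
It also fails if it takes over 61 s, if anything falls off the work surface, if the arm or the gripper's body presses on something with over 40 N, if the wrist force passes 120 N, or if a joint passes its speed limit or range.

ROBOT

A 6-joint arm with a two-finger parallel gripper is mounted at the origin on the work surface. World frame = base frame: x ahead of the robot, y to its left, z up, the work surface at z = 0. Lengths are in m, angles in rad, forces in N, time in s.
With the tool pointing down it reaches from about 0.275 to 0.75 m from the base axis. Payload 10.2 kg.
Tool frame: the origin (TCP) lies between the finger pads; the fingertips stand 22 mm ahead of it and the grasp point (between the pads) lies 3 mm ahead of it; z points along the fingers, y is the line along which they close (so a half turn about z gives the same grasp; the last joint's range is limited). The gripper opens to 85 mm and grips with 20 to 120 N. Pads are 22 mm wide; open, the fingers measure 114 mm over their backs; the gripper's body (76 mm by 85 mm) begins 54 mm behind the grasp point. The pads swing forward as they close: fully open they stand 13 mm farther back than shut.
Start: joints at [-1.353, 0.313, 1.498, -0, 1.331, -0.223], TCP at [0.224, -0.475, 0.253] pointing down, gripper open.
Joint ranges: [-2.94, 2.94], [-0.97, 2.17], [0.19, 2.56], [-1.23, 4.37], [0.02, 3.11], [-2.88, 2.88]. Speed limits (rad/s): [2.39, 2.39, 3.01, 3.14, 3.14, 3.14].

INTERFACE

Orientations are given as a unit quaternion [w, x, y, z].
In Python, from station import ctrl gives the robot as it stands.
- The arm moves only by the tool move_arm, never from a script. Its arguments are lists of equal length, an entry for each row: "offset": the shift along the tool's x, y, z each as a share of 0.8 m, from -1 to 1, a list of three; "rotation": the turn, a rotation vector about the tool's x, y, z each as a share of pi/2 rad, from -1 to 1, a list of three; "grip": the finger opening in mm, from 0 to 85.4. A call has 1 to 12 rows; each row is the pose to reach, as a shift and turn from the pose commanded when the call began, along the tool's axes at that moment; what a row does not reach only later rows make up. A row lasts 1/10 s, in which the tool goes at most 50 mm and 8.59 degrees, less where a joint would pass 70% of its speed; a pose out of reach is approached as far as the arm can. A call with a number of a shift or a turn outside -1 to 1 is refused whole. A call with a gripper value outside its range is refused whole. The fingers move at their own pace and stop on an object; the grip force is fixed at half the most. Time passes only in rows, so rows that repeat a pose let the fingers close. It gives the time, the measured TCP pose, the force, the opening and the grip force at its end, in the units of the state.
- ctrl.state(): the state, without advancing time (a new reading comes with each control period).
- ctrl.get_image(name): name is "scene" or "side" or "wrist"; returns a dict with "color" (420x560x3 uint8, red, green, blue), "z_map" (420x560 float32, m along the optical axis (not along the pixel's ray), 0 where there is no reading), "mtx" (3x3 intrinsics, pixels), "extrinsics" (4x4, takes a point from world to camera coordinates). Camera axes: x right, y down, z forward; pixel columns grow to the right and rows downward; lengths in m; the calibration is good to about 2 mm. A picture is of the moment at which its call begins.
- ctrl.sign_off(): hands the job in; it is judged then, once.
Trained networks look in the newest picture that a camera, given by its name, has taken for a name from the list of things; names that differ only in an ending like _2 or _b are one class to them, and where a whole thing is asked for, a point or a joint stands for the part that bears it (a point fixed in the world has none). Each returns a list of dicts, best first, with "confidence" (0 to 1); they miss things now and then, are a little off and sometimes report something else, mostly with a low value. They report only what shows in the picture. A call takes as long as a camera call. They do not tell look-alikes from the thing itself.
- ctrl.find_in(camera, name): "centre" ([column, row] in pixels, amid what is visible of it).
- ctrl.place_of(camera, name): "centre" ([column, row] in pixels: a listed point, or the origin of a listed thing).
The state is a dict: "t": time; "qpos": joint angles; "qvel": joint speeds; "effort": joint torques, N m; "tcp_pos": TCP position; "orientation": TCP orientation; "ft_force": force on the tool from outside, world axes, zero at the start; "ft_torque": the same for the moment, N m; "finger_gap": finger opening in m; "finger_force": force on a finger pad.
Only numpy, scipy, OpenCV 4.12 (cv2) and the standard library are available. Lean on these libraries where they do the work, as an engineer would, in place of code of your own. Each camera call takes 0.05 s, during which the arm holds its last target. There are 200 camera calls.

## Working session

There is one attempt and no reset: what is moved stays moved. The work goes in short steps, Python scripts to look and compute and a tool call to move; the robot and the scene stay as the last step left them, time stands still between calls to the robot, and variables do not carry over. Pictures are saved under pics/ and viewed, at most 10 in all, crops included, and the job is handed in when it is done.

Besides the shell and the picture viewer there is one more tool, called after ">>>" by a JSON object that holds its "method" and its "body", one argument or row to a line. move_arm: Moves the arm, as the interface text tells. Shift numbers are shares of 0.8 m and turn numbers shares of pi/2 rad, none past 1 either way. Its arguments: {"type":"object","properties":{"offset":{"type":"array"},"rotation":{"type":"array"},"grip":{"type":"array"}},"required":["offset","rotation","grip"]}

```bash
ls; mkdir -p pics
cat > h.py <<'E'
import numpy as np, cv2
from station import ctrl
from scipy.spatial.transform import Rotation as R
def px2w(im,c,z=None):
    K=im["mtx"];E=im["extrinsics"];Ei=np.linalg.inv(E)
    ray=np.linalg.inv(K)@[c[0],c[1],1]
    if z is None:
        u,v=int(round(c[0])),int(round(c[1]));d=im["z_map"][max(v-1,0):v+2,max(u-1,0):u+2];d=np.median(d[d>0])
        return (Ei@np.r_[ray*d,1])[:3]
    o=Ei[:3,3];r=Ei[:3,:3]@ray
    return o+r*(z-o[2])/r[2]
def cloud(im):
    v,u=np.mgrid[:420,:560];d=im["z_map"]
    P=np.stack([u,v,np.ones_like(u)],-1)@np.linalg.inv(im["mtx"]).T*d[...,None]
    Ei=np.linalg.inv(im["extrinsics"])
    W=P@Ei[:3,:3].T+Ei[:3,3]; W[d<=0]=np.nan
    return W
def w2px(im,p):
    q=im["extrinsics"]@np.r_[p,1];q=im["mtx"]@q[:3];return q[:2]/q[2]
def tool(off_w=(0,0,0)):
    s=ctrl.state();w,x,y,z=s["orientation"];r=R.from_quat([x,y,z,w]);return s,r
def save(n,im,crop=None,sc=1):
    a=im["color"][...,::-1]
    if crop: a=a[crop[1]:crop[3],crop[0]:crop[2]]
    cv2.imwrite("pics/"+n+".png",cv2.resize(a,None,fx=sc,fy=sc,interpolation=cv2.INTER_CUBIC))
E
python3 - <<'E'
from h import *
a=ctrl.get_image("scene");
for n in ["head","post","round_hole","small_hole","clip","stand","round_pin","diamond_pin","fixture","jig"]:
    print(n,[(np.round(d["centre"]).astype(int).tolist(),round(d["confidence"],2)) for d in ctrl.place_of("scene",n)])
b=ctrl.get_image("side")
for n in ["head","post","clip","round_pin","diamond_pin"]:
    print(n,[(np.round(d["centre"]).astype(int).tolist(),round(d["confidence"],2)) for d in ctrl.place_of("side",n)])
for im in(a,b):
    print(np.linalg.inv(im["extrinsics"])[:3,3])
A=np.vstack([a["color"],b["color"]])[...,::-1]
cv2.imwrite("pics/a.png",a["color"][...,::-1]);cv2.imwrite("pics/b.png",b["color"][...,::-1])
np.savez("ab.npz",**{k+"a":v for k,v in a.items()},**{k+"b":v for k,v in b.items()})
s=ctrl.state();print(s)
E
```

```text
pics
head [([155, 179], 0.95), ([240, 290], 0.89), ([205, 221], 0.79)]
post [([156, 191], 0.9), ([204, 237], 0.86), ([246, 305], 0.55)]
round_hole [([226, 241], 0.88), ([171, 192], 0.8), ([248, 349], 0.56)]
small_hole [([149, 210], 0.68), ([240, 298], 0.64), ([189, 246], 0.56)]
clip [([204, 233], 0.78)]
stand [([212, 249], 0.84)]
round_pin [([364, 222], 0.62)]
diamond_pin [([337, 236], 0.9)]
fixture [([352, 235], 0.6)]
jig [([160, 200], 0.89), ([204, 245], 0.73), ([245, 321], 0.71)]
head [([287, 149], 0.94), ([362, 130], 0.85), ([197, 153], 0.6), ([274, 128], 0.53)]
post [([290, 161], 0.96), ([364, 145], 0.8), ([205, 170], 0.63), ([285, 173], 0.57)]
clip [([286, 163], 0.66)]
round_pin [([261, 286], 0.79)]
diamond_pin [([251, 255], 0.97)]
[ 1.39438184 -0.19852167  0.86246202]
[0.50385622 0.80570313 0.87617201]
{'t': 0.85, 'qpos': array([-1.35340887e+00,  3.12881084e-01,  1.49770242e+00,  9.96125045e-06,
        1.33099425e+00, -2.23439980e-01]), 'qvel': array([ 1.10458791e-03, -4.67454876e-04,  1.80669115e-03,  1.92034522e-04,
        8.77626453e-04,  6.39569210e-05]), 'effort': array([ 7.65445111e-04, -4.12161076e+01, -2.59894806e+01, -1.88295621e-04,
        5.87054856e-04,  9.18794512e-06]), 'tcp_pos': array([ 0.2239846 , -0.47482859,  0.25330295]), 'orientation': array([7.46384218e-06, 9.75807339e-01, 2.18632194e-01, 4.81554799e-06]), 'ft_force': array([-0.54050641, -0.02272187, -0.08028127]), 'ft_torque': array([ 0.0302807 ,  0.01364513, -0.01228819]), 'finger_force': 0.0, 'finger_gap': 0.08550130718834682}
```

View pics/a.png

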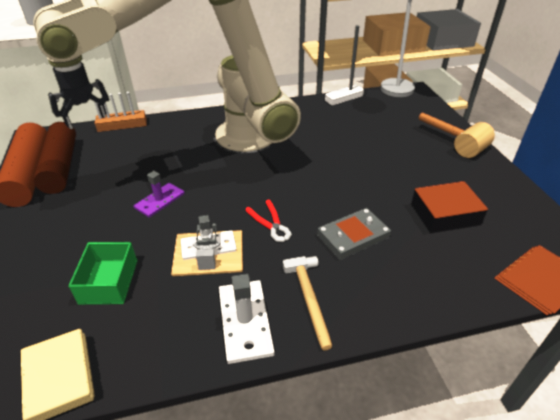

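View pics/b.png

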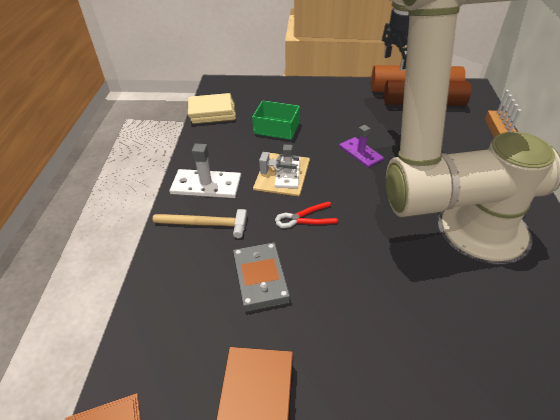

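The jig is the white plate in the stand (scene ≈(205,235)), and its column is at (206,258). The fixture is at (354,232), with the pincers between them. The purple and the larger white jigs are decoys.

Run:
```python
from h import *
D=np.load("ab.npz");a={k:D[k+"a"] for k in["color","z_map","mtx","extrinsics"]};b={k:D[k+"b"] for k in["color","z_map","mtx","extrinsics"]}
p=lambda *x:print(x[0],np.round(x[1],4))
p("head a",px2w(a,(205,221),.098));p("head b",px2w(b,(287,149),.098))
p("clip a",px2w(a,(204,233),.056));p("clip b",px2w(b,(286,163),.056));p("post b",px2w(b,(290,161),.056))
p("rh",px2w(a,(226,241),.02));p("sh",px2w(a,(189,246),.02));p("stand",px2w(a,(212,249),0))
p("rp",px2w(a,(364,222),.03));p("dp",px2w(a,(337,236),.03));p("rp",px2w(b,(261,286),.03));p("dp",px2w(b,(251,255),.03))
save("c",a,(160,195,260,285),6)
```

```text
head a [ 0.5482 -0.2008  0.098 ]
head b [ 0.5536 -0.2105  0.098 ]
clip a [ 0.5478 -0.2086  0.056 ]
clip b [ 0.5562 -0.1953  0.056 ]
post b [ 0.5443 -0.2054  0.056 ]
rh [ 0.5555 -0.1544  0.02  ]
sh [ 0.5501 -0.2534  0.02  ]
stand [ 0.5566 -0.1947  0.    ]
rp [0.5848 0.2313 0.03  ]
dp [0.6192 0.1398 0.03  ]
rp [0.5959 0.2372 0.03  ]
dp [0.6298 0.1447 0.03  ]
```

View pics/c.png

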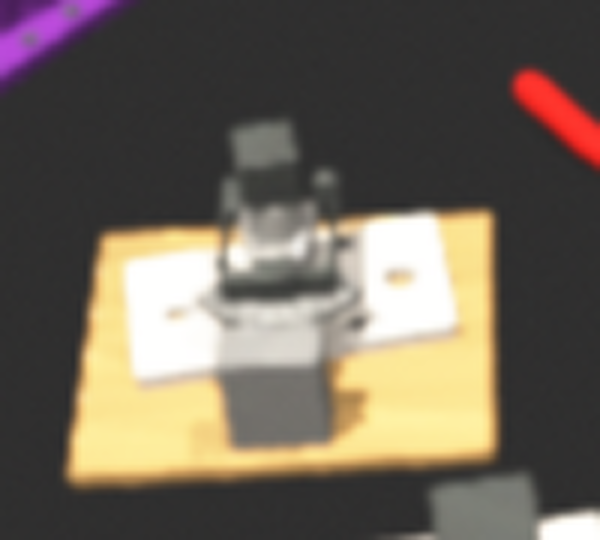

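```bash
cat >> h.py <<'E'
def plan(pos,yaw):
    """shares for tcp pos and tool-x yaw (tool down)"""
    s,r=tool()
    t=R.from_euler("z",yaw)*R.from_quat([1,0,0,0])
    print("now",np.round(s["tcp_pos"],4),"yaw",np.round(np.arctan2(*r.as_matrix()[[1,0],[0,0]]),4),"F",np.round(s["ft_force"],1))
    print("offset",np.round(r.inv().apply(np.array(pos)-s["tcp_pos"])/.8,4),"rot",np.round((r.inv()*t).as_rotvec()/(np.pi/2),4))
E
python3 - <<'E'
from h import *
im=ctrl.get_image("wrist");Ei=np.linalg.inv(im["extrinsics"]);s,r=tool()
print("cam in tool",r.inv().apply(Ei[:3,3]-s["tcp_pos"]),"axes",(r.inv().as_matrix()@Ei[:3,:3]).round(2).tolist(),im["mtx"][0,0])
plan((.52,-.203,.26),1.52)
E
```

```text
cam in tool [ 0.06535908  0.00103527 -0.1206516 ] axes [[-0.0, -0.97, -0.26], [1.0, -0.0, 0.0], [-0.0, -0.26, 0.97]] 295.58976648035684
now [ 0.224  -0.4748  0.2533] yaw 0.4409 F [-0.1  0.3 -0.2]
offset [ 0.4796 -0.1494 -0.0084] rot [-0.    -0.    -0.687]
```

>>> {"method": "move_arm", "body": {
  "offset": [
    [0.48,-0.149,-0.008],
    [0.48,-0.149,-0.008],
    [0.48,-0.149,-0.008],
    [0.48,-0.149,-0.008],
    [0.48,-0.149,-0.008],
    [0.48,-0.149,-0.008],
    [0.48,-0.149,-0.008],
    [0.48,-0.149,-0.008],
    [0.48,-0.149,-0.008],
    [0.48,-0.149,-0.008],
    [0.48,-0.149,-0.008],
    [0.48,-0.149,-0.008]
  ],
  "rotation": [
    [0,0,-0.687],
    [0,0,-0.687],
    [0,0,-0.687],
    [0,0,-0.687],
    [0,0,-0.687],
    [0,0,-0.687],
    [0,0,-0.687],
    [0,0,-0.687],
    [0,0,-0.687],
    [0,0,-0.687],
    [0,0,-0.687],
    [0,0,-0.687]
  ],
  "grip": [60,60,60,60,60,60,60,60,60,60,60,60]
}}

```text
t: 2.1
tcp_pos: [0.5197, -0.2043, 0.2598]
orientation: [0.0, 0.726, 0.688, -0.0]
ft_force: [0.1, 0.7, -0.7]
finger_gap: 0.0604
finger_force: 0.0
```

Run:
```python
from h import *
im=ctrl.get_image("wrist")
plan((.55,-.203,.095),1.52)
for n,z in [("head",.098),("post",.056),("clip",.056),("round_hole",.01),("small_hole",.01),("stand",0)]:
    print(n,[(np.round(d["centre"]).tolist(),px2w(im,d["centre"],z).round(4).tolist(),round(d["confidence"],2)) for d in ctrl.place_of("wrist",n)])
np.savez("w1.npz",**im);save("w1",im,None,1.4)
W=cloud(im)
# head top points
m=(abs(W[...,2]-.112)<.006)&(abs(W[...,0]-.55)<.05)&(abs(W[...,1]+.2)<.05)
P=W[m][:,:2].astype(np.float32);print(len(P),np.median(W[m][:,2]),cv2.minAreaRect(P*1000))
```

```text
now [ 0.5198 -0.2042  0.2598] yaw 1.5179 F [-0.4  0.2 -0.1]
offset [0.0036 0.0377 0.2061] rot [ 0.      0.0001 -0.0013]
head [([315.0, 192.0], [0.5526, -0.2042, 0.098], 0.63), ([313.0, 174.0], [0.5514, -0.1861, 0.098], 0.41)]
post [([123.0, 290.0], [0.3183, -0.3251, 0.056], 0.94), ([555.0, 121.0], [0.8122, -0.1503, 0.056], 0.6), ([314.0, 184.0], [0.5567, -0.204, 0.056], 0.59)]
clip []
round_hole [([306.0, 133.0], [0.5537, -0.1502, 0.01], 0.84), ([114.0, 248.0], [0.2898, -0.2866, 0.01], 0.7)]
small_hole [([169.0, 292.0], [0.3532, -0.357, 0.01], 0.66), ([450.0, 121.0], [0.7271, -0.1451, 0.01], 0.57), ([309.0, 189.0], [0.5549, -0.2194, 0.01], 0.53)]
stand [([308.0, 179.0], [0.554, -0.2079, 0.0], 0.72)]
769 0.11189966451189992 ((553.0650024414062, -203.64366149902344), (26.14559555053711, 25.35736083984375), 89.19222259521484)
```

View pics/w1.png

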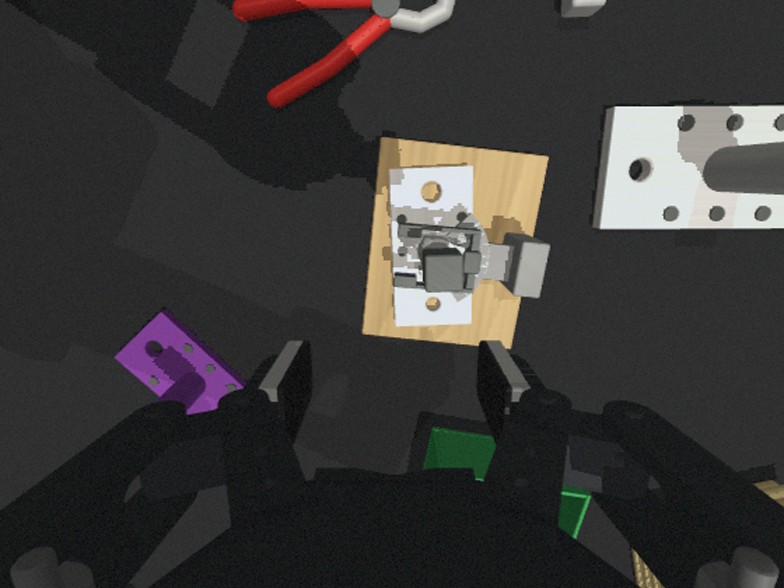

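Run:
```python
from h import *
im=dict(np.load("w1.npz"));W=cloud(im)
near=(abs(W[...,0]-.555)<.1)&(abs(W[...,1]+.2)<.1)
m=near&(abs(W[...,2]-.02)<.004)&(im["color"].min(-1)>120);P=(W[m][:,:2]*1000).astype(np.float32);print("plate",cv2.minAreaRect(P))
a,b=px2w(im,(307,136.5),.015),px2w(im,(308.6,216.4),.015);print(a,b,np.linalg.norm(a-b),"psi",-np.arctan2(*(a-b)[:2]))
m=near&(W[...,2]<.015)&(W[...,2]>.005);print("deck",cv2.minAreaRect((W[m][:,:2]*1000).astype(np.float32)))
# map of clip-height points, top-down
m=near&(W[...,2]>.044)&(W[...,2]<.07)
S=8;c=np.zeros((560,640,3),np.uint8)
for p,q in zip(W[near],im["color"][near]):
    z=p[2]
    u=int((p[0]-.505)*S*1000/1.0*.8);v=int((-.16-p[1])*S*1000*.8)
    if 0<=u<640 and 0<=v<560 and .044<z<.12:
        col=(0,200,0) if z>.095 else ((255,255,255) if z>.06 else (0,140,255))
        cv2.circle(c,(u,v),3,col,-1)
for i in range(0,100,10):
    cv2.putText(c,str(505+i),(int(i*6.4),12),0,.4,(255,255,0));cv2.putText(c,str(-160-i),(0,int(i*6.4)),0,.4,(255,255,0))
cv2.imwrite("pics/m.png",c)
```

```text
plate ((553.5796508789062, -204.13967895507812), (140.48062133789062, 69.9931640625), 89.18619537353516)
[ 0.55375138 -0.1538755   0.015     ] [ 0.55274011 -0.25465945  0.015     ] 0.10078901756683067 psi -0.010033652687097603
deck ((570.810302734375, -206.56503295898438), (179.7003173828125, 144.81105041503906), 80.70930480957031)
```

View pics/m.png

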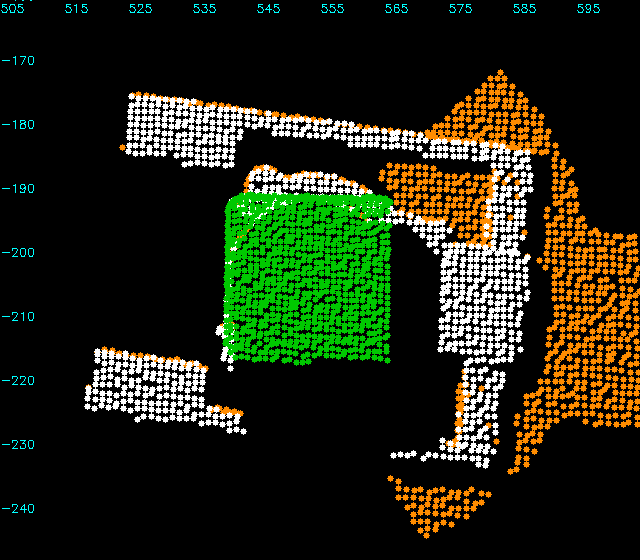

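Run:
```python
from h import *
plan((.5532,-.2038,.102),1.559)
```

```text
now [ 0.5203 -0.2034  0.2597] yaw 1.5194 F [ 0.6 -0.1  0.6]
offset [0.0017 0.0411 0.1972] rot [ 0.      0.     -0.0252]
```

>>> {"method": "move_arm", "body": {
  "offset": [
    [0.0,0.041,0.06],
    [0.0,0.041,0.12],
    [0.0,0.041,0.16],
    [0.0,0.041,0.185],
    [0.0,0.041,0.197],
    [0.0,0.041,0.197],
    [0.0,0.041,0.197],
    [0.0,0.041,0.197],
    [0.0,0.041,0.197],
    [0.0,0.041,0.197],
    [0.0,0.041,0.197],
    [0.0,0.041,0.197]
  ],
  "rotation": [
    [0,0,-0.025],
    [0,0,-0.025],
    [0,0,-0.025],
    [0,0,-0.025],
    [0,0,-0.025],
    [0,0,-0.025],
    [0,0,-0.025],
    [0,0,-0.025],
    [0,0,-0.025],
    [0,0,-0.025],
    [0,0,-0.025],
    [0,0,-0.025]
  ],
  "grip": [60,60,60,60,60,60,15,15,15,15,15,15]
}}

```text
t: 3.65
tcp_pos: [0.5535, -0.2051, 0.1035]
orientation: [0.001, 0.711, 0.703, 0.0]
ft_force: [-2.5, 0.2, 6.0]
finger_gap: 0.0258
finger_force: 58.9
```

Run:
```python
from h import *
s,r=tool();print(s["finger_gap"],s["finger_force"],s["ft_force"],s["ft_torque"])
p=s["tcp_pos"];d=np.array([-.99,.14,0]);d/=np.linalg.norm(d)
for k in (.01,.11): plan(p+k*d,1.559)
```

```text
0.025756552486828895 58.864414379931986 [-2.45581307  0.17074511  6.04215537] [0.04907323 0.30165793 0.05170085]
now [ 0.5535 -0.2051  0.1035] yaw 1.5593 F [-2.5  0.2  6. ]
offset [ 0.0016 -0.0124 -0.    ] rot [0.001  0.0007 0.0002]
now [ 0.5535 -0.2051  0.1035] yaw 1.5593 F [-2.5  0.2  6. ]
offset [ 0.0177 -0.1364 -0.0002] rot [0.001  0.0007 0.0002]
```

>>> {"method": "move_arm", "body": {
  "offset": [
    [0,0,-0.002],
    [0.0002,-0.0015,-0.002],
    [0.0004,-0.003,-0.002],
    [0.0006,-0.0045,-0.002],
    [0.0008,-0.006,-0.002]
  ],
  "rotation": [
    [0,0,0],
    [0,0,0],
    [0,0,0],
    [0,0,0],
    [0,0,0]
  ],
  "grip": [15,15,15,15,15]
}}

```text
t: 4.15
tcp_pos: [0.5508, -0.2048, 0.1045]
orientation: [0.004, 0.711, 0.703, 0.002]
ft_force: [14.2, -1.6, -5.3]
finger_gap: 0.0253
finger_force: 59.3
```

>>> {"method": "move_arm", "body": {
  "offset": [
    [0.0002,-0.0015,0],
    [0.0004,-0.003,0],
    [0.0006,-0.0045,0],
    [0.0008,-0.006,0],
    [0.001,-0.008,0]
  ],
  "rotation": [
    [0,0,0],
    [0,0,0],
    [0,0,0],
    [0,0,0],
    [0,0,0]
  ],
  "grip": [15,15,15,15,15]
}}

```text
t: 4.65
tcp_pos: [0.5445, -0.2039, 0.1048]
orientation: [0.004, 0.711, 0.703, 0.002]
ft_force: [9.6, -1.8, -2.7]
finger_gap: 0.0254
finger_force: 59.7
```

>>> {"method": "move_arm", "body": {
  "offset": [
    [0.0005,-0.004,0],
    [0.001,-0.008,0],
    [0.0015,-0.012,0],
    [0.002,-0.016,0],
    [0.0026,-0.02,0],
    [0.0032,-0.025,0]
  ],
  "rotation": [
    [0,0,0],
    [0,0,0],
    [0,0,0],
    [0,0,0],
    [0,0,0],
    [0,0,0]
  ],
  "grip": [15,15,15,15,15,15]
}}

```text
t: 5.25
tcp_pos: [0.5217, -0.2004, 0.1036]
orientation: [-0.0, 0.711, 0.703, -0.0]
ft_force: [0.8, 0.5, -1.5]
finger_gap: 0.0251
finger_force: 60.1
```

>>> {"method": "move_arm", "body": {
  "offset": [
    [0.003,-0.02,0],
    [0.006,-0.045,0],
    [0.01,-0.075,0],
    [0.014,-0.105,0],
    [0.015,-0.117,0],
    [0.015,-0.117,0],
    [0.015,-0.117,-0.04],
    [0.015,-0.117,-0.1],
    [0.015,-0.117,-0.16],
    [0.015,-0.117,-0.2],
    [0.015,-0.117,-0.2]
  ],
  "rotation": [
    [0,0,0],
    [0,0,0],
    [0,0,0],
    [0,0,0],
    [0,0,0],
    [0,0,0],
    [0,0,0],
    [0,0,0],
    [0,0,0],
    [0,0,0],
    [0,0,0]
  ],
  "grip": [15,15,15,15,15,15,15,15,15,15,15]
}}

```text
t: 6.35
tcp_pos: [0.4305, -0.1884, 0.268]
orientation: [0.005, 0.711, 0.703, 0.001]
ft_force: [-0.1, -0.2, -4.2]
finger_gap: 0.0253
finger_force: 61.0
```

Run:
```python
from h import *
plan((.485,.144,.262),1.92)
```

```text
now [ 0.4305 -0.1884  0.268 ] yaw 1.5595 F [-0.1 -0.2 -4.2]
offset [0.4163 0.0634 0.0058] rot [ 0.004   0.0042 -0.2295]
```

>>> {"method": "move_arm", "body": {
  "offset": [
    [0.06,0.0095,0.006],
    [0.12,0.019,0.006],
    [0.18,0.028,0.006],
    [0.24,0.037,0.006],
    [0.3,0.046,0.006],
    [0.35,0.054,0.006],
    [0.39,0.06,0.006],
    [0.416,0.063,0.006],
    [0.416,0.063,0.006],
    [0.416,0.063,0.006],
    [0.416,0.063,0.006]
  ],
  "rotation": [
    [0,0,-0.04],
    [0,0,-0.08],
    [0,0,-0.12],
    [0,0,-0.16],
    [0,0,-0.2],
    [0,0,-0.23],
    [0,0,-0.23],
    [0,0,-0.23],
    [0,0,-0.23],
    [0,0,-0.23],
    [0,0,-0.23]
  ],
  "grip": [15,15,15,15,15,15,15,15,15,15,15]
}}

```text
t: 7.45
tcp_pos: [0.4829, 0.1441, 0.2582]
orientation: [-0.0, 0.574, 0.819, -0.0]
ft_force: [0.3, -0.8, -3.9]
finger_gap: 0.0252
finger_force: 60.7
```

Run:
```python
from h import *
im=ctrl.get_image("wrist");np.savez("w2.npz",**im);save("w2",im,None,1.4)
s,r=tool();print(s["tcp_pos"],s["orientation"],s["ft_force"])
for n,z in [("round_pin",.03),("diamond_pin",.03),("round_hole",None),("small_hole",None)]:
    print(n,[(np.round(d["centre"]).tolist(),px2w(im,d["centre"],z).round(4).tolist(),round(d["confidence"],2)) for d in ctrl.place_of("wrist",n)])
W=cloud(im)
near=(abs(W[...,0]-.607)<.13)&(abs(W[...,1]-.188)<.13)
m=near&(abs(W[...,2]-.031)<.005);print("block",cv2.minAreaRect((W[m][:,:2]*1000).astype(np.float32)))
m=near&(W[...,2]>.038)&(W[...,2]<.056)
k,l,st,c=cv2.connectedComponentsWithStats(m.astype(np.uint8))
for i in range(1,k):
    if st[i,4]>15: q=W[l==i];print(st[i],c[i],q.min(0).round(4),q.max(0).round(4),q.mean(0).round(4))
# held plate
T=(W-s["tcp_pos"])@r.as_matrix()
m=(abs(T[...,0])<.1)&(abs(T[...,1])<.06)&(T[...,2]>.06)&(T[...,2]<.11)
Q=T[m];print(len(Q),np.percentile(Q[:,2],[5,50,95]),cv2.minAreaRect((Q[:,:2]*1000).astype(np.float32)))
A=np.c_[Q[:,:2],np.ones(len(Q))];print(np.linalg.lstsq(A,Q[:,2],rcond=None)[0])
```

```text
[0.48289082 0.14400962 0.25845134] [-2.42377452e-04  5.73783707e-01  8.19006783e-01 -2.96939539e-04] [ 0.54402719 -0.22149694 -4.38091605]
round_pin [([402.0, 132.0], [0.593, 0.2451, 0.03], 0.58), ([383.0, 217.0], [0.616, 0.1452, 0.03], 0.35)]
diamond_pin [([384.0, 216.0], [0.6164, 0.1473, 0.03], 0.88)]
round_hole [([281.0, 149.0], [0.4701, 0.1776, 0.0006], 0.68)]
small_hole []
block ((603.8890380859375, 194.51483154296875), (110.75665283203125, 169.9439697265625), 16.00016212463379)
[395 127  17  15 200] [402.82 133.88] [0.582  0.2346 0.0383] [0.5981 0.2507 0.0517] [0.5881 0.242  0.0468]
[382 217  11   6  45] [387.28888889 219.08888889] [0.6115 0.1434 0.0384] [0.6223 0.1497 0.0463] [0.6161 0.1468 0.0422]
10609 [0.08250106 0.08427493 0.08568738] ((22.74251365661621, -0.2898750305175781), (92.73381042480469, 70.21654510498047), 0.02311396785080433)
[0.03548209 0.00296782 0.08284814]
```

View pics/w2.png

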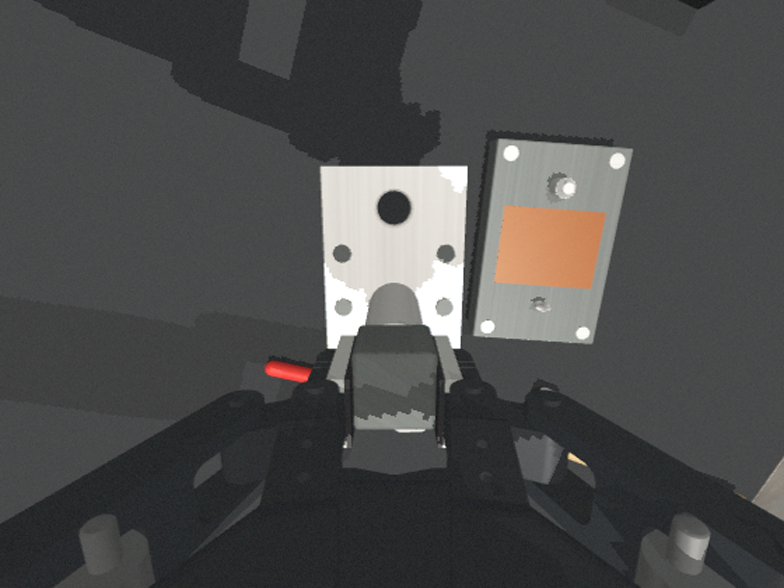

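Run:
```python
from h import *
im=dict(np.load("w2.npz"));W=cloud(im);s,r=tool();tp=s["tcp_pos"]
T=(W-tp)@r.as_matrix()
def fit(m,n):
    Q=T[m];A=np.c_[Q[:,:2],np.ones(len(Q))]
    for _ in range(3):
        c=np.linalg.lstsq(A,Q[:,2],rcond=None)[0];e=abs(A@c-Q[:,2]);k=e<max(.0007,np.median(e)*2);Q,A=Q[k],A[k]
    print(n,len(Q),c.round(4));return c
fit((abs(W[...,0]-.604)<.04)&(abs(W[...,1]-.194)<.06)&(abs(W[...,2]-.03)<.005),"block")
fit((abs(W[...,2])<.01),"table")
m=(abs(T[...,1])<.033)&(T[...,2]>.075)&(T[...,2]<.092)&(T[...,0]<.067)&(T[...,0]>.0)
c=fit(m,"plate")
g=cv2.cvtColor(im["color"],cv2.COLOR_RGB2GRAY)
h=(g[130:170,260:305]<60).astype(np.uint8);k,l,st,cc=cv2.connectedComponentsWithStats(h);i=1+st[1:,4].argmax();px=cc[i]+[260,130];print("hole px",px,st[i])
Ei=np.linalg.inv(im["extrinsics"]);M=r.as_matrix().T
o=M@(Ei[:3,3]-tp);d=M@Ei[:3,:3]@np.linalg.inv(im["mtx"])@np.r_[px,1]
t=(c[2]+c[0]*o[0]+c[1]*o[1]-o[2])/(d[2]-c[0]*d[0]-c[1]*d[1]);print("hole top in tool",o+t*d)
```

```text
block 4195 [ 0.0008 -0.0007  0.2287]
table 91895 [ 0.0006 -0.0004  0.2588]
plate 5691 [0.0239 0.0036 0.084 ]
hole px [280.65770171 147.94376528] [ 10   7  23  23 409]
hole top in tool [ 0.04982779 -0.00080208  0.08517569]
```

```bash
cat >> h.py <<'E'
def plan2(pos,yaw,pitch):
    s,r=tool()
    t=R.from_euler("z",yaw)*R.from_quat([1,0,0,0])*R.from_rotvec([0,pitch,0])
    print("now",np.round(s["tcp_pos"],4),"yaw",np.round(np.arctan2(*r.as_matrix()[[1,0],[0,0]]),4),"z ax",r.as_matrix()[:,2].round(4),"F",np.round(s["ft_force"],1),"M",np.round(s["ft_torque"],2))
    print("offset",np.round(r.inv().apply(np.array(pos)-s["tcp_pos"])/.8,4),"rot",np.round((r.inv()*t).as_rotvec()/(np.pi/2),4))
E
python3 - <<'E'
from h import *
plan2((.6048,.1925,.165),1.851,.028)
E
```

```text
now [0.4829 0.1443 0.2589] yaw 1.9196 z ax [ 1.e-04  0.e+00 -1.e+00] F [-0.3 -0.  -3.2] M [ 0.02 -0.02  0.01]
offset [0.0046 0.1638 0.1174] rot [-0.0006  0.0178  0.0437]
```

>>> {"method": "move_arm", "body": {
  "offset": [
    [0.0046,0.04,0],
    [0.0046,0.09,0.02],
    [0.0046,0.13,0.05],
    [0.0046,0.155,0.08],
    [0.0046,0.164,0.1],
    [0.0046,0.164,0.117],
    [0.0046,0.164,0.117],
    [0.0046,0.164,0.117],
    [0.0046,0.164,0.117]
  ],
  "rotation": [
    [0,0.018,0.044],
    [0,0.018,0.044],
    [0,0.018,0.044],
    [0,0.018,0.044],
    [0,0.018,0.044],
    [0,0.018,0.044],
    [0,0.018,0.044],
    [0,0.018,0.044],
    [0,0.018,0.044]
  ],
  "grip": [15,15,15,15,15,15,15,15,15]
}}

```text
t: 8.6
tcp_pos: [0.6049, 0.1931, 0.167]
orientation: [-0.011, 0.601, 0.799, 0.009]
ft_force: [-0.7, -0.5, -3.3]
finger_gap: 0.0254
finger_force: 61.2
```

Run:
```python
from h import *
im=ctrl.get_image("wrist");np.savez("w3.npz",**im)
plan2((.6048,.1925,.154),1.851,.028)
s,r=tool();W=cloud(im);T=(W-s["tcp_pos"])
m=(W[...,2]>.06)&(W[...,2]<.10)&(np.hypot(T[...,0],T[...,1])<.09)
P=W[m]
# image edges of the plate
yaw=.28;ex=np.array([np.cos(yaw),np.sin(yaw)]);ey=np.array([-ex[1],ex[0]])
c=np.array([.6037,.1945]);a=(P[:,:2]-c)@ex;b=(P[:,:2]-c)@ey
print(len(P),"x edges",np.percentile(a,[.5,99.5]),"y max",b.max(),"rect",cv2.minAreaRect((P[:,:2]*1000).astype(np.float32)))
k=(b>0.01)&(abs(a)<.03)
A=np.c_[a,b,np.ones(len(a))][k];z=P[k,2]
for _ in range(3):
    q=np.linalg.lstsq(A,z,rcond=None)[0];e=abs(A@q-z)<.001;A,z=A[e],z[e]
print("plane top",q)
g=cv2.cvtColor(im["color"],cv2.COLOR_RGB2GRAY)
h=(g[120:175,250:315]<70).astype(np.uint8);n,l,st,cc=cv2.connectedComponentsWithStats(h)
for i in range(1,n):
    if st[i,4]>100:
        w=px2w(im,cc[i]+[250,120],q[2]+.05*q[1]);print("hole",st[i],cc[i]+[250,120],w,(w[:2]-c)@ex,(w[:2]-c)@ey)
save("w3",im,(200,80,360,240),4)
```

```text
now [0.605  0.1931 0.1669] yaw 1.8513 z ax [-0.0065  0.0271 -0.9996] F [ 0.6  0.4 -4.1] M [-0.03  0.05 -0.06]
offset [-0.0011 -0.0004  0.016 ] rot [0.0008 0.0001 0.0002]
10521 x edges [-0.03404825  0.03540408] y max 0.06966027123196741 rect ((597.946533203125, 217.2023162841797), (70.37226104736328, 92.48553466796875), 16.073610305786133)
plane top [-0.00077696  0.00036848  0.08393563]
```

View pics/w3.png

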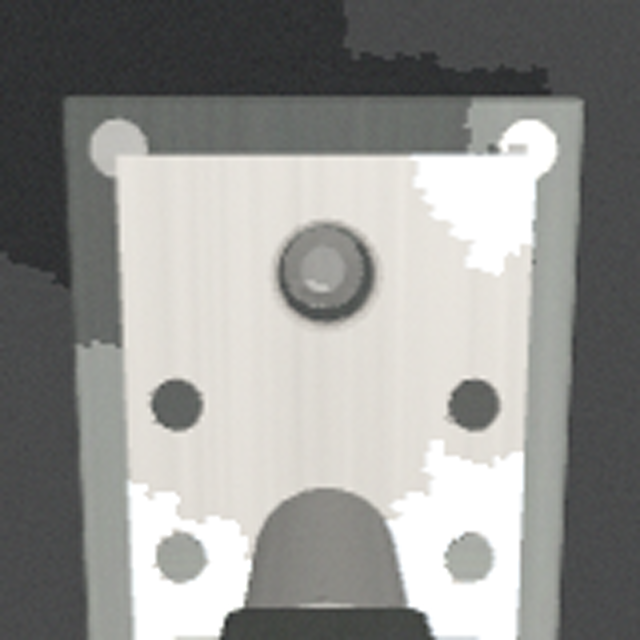

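The pin shows nearly centred through the hole: pin tip at crop (325,268), hole at (326,272). The plate is level.

Run:
```python
from h import *
im=dict(np.load("w3.npz"));yaw=.28;ex=np.array([np.cos(yaw),np.sin(yaw)]);ey=np.array([-ex[1],ex[0]]);c=np.array([.6037,.1945])
f=lambda u,v,z:((lambda w:(w,np.round([(w-c)@ex,(w-c)@ey],4)))(px2w(im,(200+u/4,80+v/4),z)[:2]))
print("pin tip",f(325,267,.05),"hole",f(326,272,.084))
W=cloud(im)
m=(W[...,2]>.025)&(W[...,2]<.036)&(abs(W[...,0]-.604)<.12)&(abs(W[...,1]-.194)<.12)
print("block",cv2.minAreaRect((W[m][:,:2]*1000).astype(np.float32)))
```

```text
pin tip (array([0.59068656, 0.24283913]), array([0.0009, 0.0501])) hole (array([0.59065298, 0.24335911]), array([0.001 , 0.0506]))
block ((600.20458984375, 207.25149536132812), (110.26049041748047, 142.55345153808594), 16.03595733642578)
```

>>> {"method": "move_arm", "body": {
  "offset": [
    [-0.0007,0,0.008],
    [-0.001,0,0.018],
    [-0.0013,0,0.027],
    [-0.0014,0,0.031],
    [-0.0015,0,0.034],
    [-0.0015,0,0.036],
    [-0.0015,0,0.0375]
  ],
  "rotation": [
    [0,0,0],
    [0,0,0],
    [0,0,0],
    [0,0,0],
    [0,0,0],
    [0,0,0],
    [0,0,0]
  ],
  "grip": [15,15,15,15,15,15,15]
}}

```text
t: 9.35
tcp_pos: [0.605, 0.1929, 0.1353]
orientation: [-0.011, 0.601, 0.799, 0.008]
ft_force: [0.1, -0.2, -3.7]
finger_gap: 0.0249
finger_force: 61.4
```

Run:
```python
from h import *
plan2((.6048,.1925,.124),1.851,.028)
```

```text
now [0.605  0.1929 0.1353] yaw 1.8514 z ax [-0.0085  0.0269 -0.9996] F [ 0.1 -0.2 -3.7] M [-0.08 -0.   -0.  ]
offset [-0.0008 -0.0003  0.0141] rot [-0.0005 -0.0002  0.0002]
```

>>> {"method": "move_arm", "body": {
  "offset": [
    [0,0,0.002],
    [-0.0001,0,0.004],
    [-0.0001,0,0.006],
    [-0.0002,0,0.008],
    [-0.0002,0,0.009]
  ],
  "rotation": [
    [0,0,0],
    [0,0,0],
    [0,0,0],
    [0,0,0],
    [0,0,0]
  ],
  "grip": [15,15,15,15,15]
}}

```text
t: 9.85
tcp_pos: [0.6048, 0.1929, 0.1279]
orientation: [-0.012, 0.601, 0.799, 0.008]
ft_force: [-0.0, -0.5, -4.0]
finger_gap: 0.0249
finger_force: 61.4
```

>>> {"method": "move_arm", "body": {
  "offset": [
    [0,0,0.0015],
    [-0.0001,0,0.003],
    [-0.0001,0,0.0042],
    [-0.0001,0,0.0052],
    [-0.0001,0,0.006]
  ],
  "rotation": [
    [0,0,0],
    [0,0,0],
    [0,0,0],
    [0,0,0],
    [0,0,0]
  ],
  "grip": [15,15,15,15,15]
}}

```text
t: 10.35
tcp_pos: [0.6049, 0.1932, 0.1239]
orientation: [-0.012, 0.601, 0.799, 0.008]
ft_force: [-4.0, 2.0, 4.1]
finger_gap: 0.0248
finger_force: 62.4
```

>>> {"method": "move_arm", "body": {
  "offset": [
    [0,0,0.0005],
    [0,0,0.001],
    [0,0,0.001]
  ],
  "rotation": [
    [0,0,0],
    [0,0,0],
    [0,0,0]
  ],
  "grip": [15,15,15]
}}

```text
t: 10.65
tcp_pos: [0.6049, 0.1933, 0.1237]
orientation: [-0.011, 0.601, 0.799, 0.009]
ft_force: [-4.4, 1.5, 8.0]
finger_gap: 0.0249
finger_force: 62.9
```

Run:
```python
from h import *
im=ctrl.get_image("wrist");np.savez("w4.npz",**im)
plan2((.6048,.1925,.124),1.851,.028)
W=cloud(im);yaw=.28;ex=np.array([np.cos(yaw),np.sin(yaw)]);ey=np.array([-ex[1],ex[0]]);c=np.array([.6037,.1945])
a=(W[...,:2]-c)@ex;b=(W[...,:2]-c)@ey
def fit(m,n):
    A=np.c_[a[m],b[m],np.ones(m.sum())];z=W[m][:,2]
    for _ in range(4):
        q=np.linalg.lstsq(A,z,rcond=None)[0];e=abs(A@q-z)<.0012;A,z=A[e],z[e]
    print(n,len(z),q.round(4))
fit((abs(a)<.033)&(b>.02)&(b<.068)&(abs(W[...,2]-.041)<.006),"plate top")
fit((abs(a)<.053)&(b>-.05)&(b<.083)&((abs(a)>.039)|(b>.074))&(abs(W[...,2]-.03)<.005),"block top")
save("w4",im,(180,80,380,230),4)
```

```text
now [0.6049 0.1933 0.1238] yaw 1.8516 z ax [-0.0077  0.0272 -0.9996] F [-5.2  1.1  7.2] M [-0.05  0.79 -0.15]
offset [-0.0009 -0.0004 -0.0003] rot [ 0.0001 -0.0002  0.0004]
plate top 5618 [-0.0029  0.0017  0.0404]
block top 6982 [ 0.0008 -0.      0.0301]
```

>>> {"method": "move_arm", "body": {
  "offset": [
    [0,-0.0005,0],
    [0,-0.001,0],
    [0,-0.001,0.0008],
    [0,-0.001,0.0015],
    [0,-0.001,0.0015]
  ],
  "rotation": [
    [0,0,0],
    [0,0,0],
    [0,0,0],
    [0,0,0],
    [0,0,0]
  ],
  "grip": [15,15,15,15,15]
}}

```text
t: 11.2
tcp_pos: [0.6046, 0.1934, 0.1235]
orientation: [-0.011, 0.601, 0.799, 0.009]
ft_force: [-6.0, 1.8, 11.7]
finger_gap: 0.0254
finger_force: 63.6
```

>>> {"method": "move_arm", "body": {
  "offset": [
    [0,0,-0.0015],
    [0,0,-0.0015],
    [0,0,-0.0015],
    [0,0,-0.0015],
    [0,0,-0.0015],
    [0,0,-0.0015],
    [0,0,-0.0015]
  ],
  "rotation": [
    [0,0,0],
    [0,0,0],
    [0,0,0],
    [0,0,0],
    [0,0,0],
    [0,0,0],
    [0,0,0]
  ],
  "grip": [30,40,50,60,60,60,60]
}}

```text
t: 11.9
tcp_pos: [0.6041, 0.1927, 0.1224]
orientation: [-0.012, 0.601, 0.799, 0.008]
ft_force: [-0.3, 0.4, -0.3]
finger_gap: 0.0599
finger_force: 0.0
```

```bash
cat > chk.py <<'E'
from h import *
im=ctrl.get_image("wrist");np.savez("w5.npz",**im)
plan2((.6048,.1925,.18),1.851,0)
W=cloud(im);yaw=.28;ex=np.array([np.cos(yaw),np.sin(yaw)]);ey=np.array([-ex[1],ex[0]]);c=np.array([.6037,.1945])
a=(W[...,:2]-c)@ex;b=(W[...,:2]-c)@ey
def fit(m,n):
    A=np.c_[a[m],b[m],np.ones(m.sum())];z=W[m][:,2]
    for _ in range(4):
        q=np.linalg.lstsq(A,z,rcond=None)[0];e=abs(A@q-z)<.0012;A,z=A[e],z[e]
    print(n,len(z),q.round(4))
fit((abs(a)<.033)&(abs(b)>.02)&(abs(b)<.068)&(abs(W[...,2]-.041)<.006),"plate top")
fit((abs(a)<.053)&(b>-.083)&(b<.083)&((abs(a)>.039)|(abs(b)>.074))&(abs(W[...,2]-.03)<.005),"block top")
save("w5",im,None,1.4)
E
python3 chk.py
```

```text
now [0.6041 0.1927 0.1225] yaw 1.8513 z ax [-0.0088  0.0269 -0.9996] F [-0.1 -0.2 -0.4] M [ 0.   -0.03 -0.01]
offset [ 0.0015  0.0007 -0.0719] rot [-0.0006 -0.018   0.0002]
plate top 6958 [ 0.0011 -0.0006  0.0401]
block top 8679 [ 0.0006 -0.0007  0.0301]
```

>>> {"method": "move_arm", "body": {
  "offset": [
    [0,0,-0.02],
    [0,0,-0.06],
    [0,0,-0.12],
    [0,0,-0.18],
    [0,0,-0.2],
    [0,0,-0.2],
    [0,0,-0.2]
  ],
  "rotation": [
    [0,0,0],
    [0,0,0],
    [0,0,0],
    [0,-0.018,0],
    [0,-0.018,0],
    [0,-0.018,0],
    [0,-0.018,0]
  ],
  "grip": [60,60,60,60,60,60,60]
}}

```text
t: 12.65
tcp_pos: [0.6052, 0.1884, 0.2812]
orientation: [-0.001, 0.601, 0.799, -0.001]
ft_force: [0.3, -0.2, -0.0]
finger_gap: 0.0604
finger_force: 0.0
```

```bash
python3 chk.py
```

```text
now [0.6051 0.1883 0.2805] yaw 1.8513 z ax [-3.9e-03 -5.0e-04 -1.0e+00] F [-0.   0.6 -0.7] M [ 0.    0.   -0.02]
offset [0.005  0.0016 0.1257] rot [-0.0025 -0.0004  0.0002]
plate top 3029 [ 0.0007 -0.      0.0401]
block top 3327 [ 0.0008 -0.0006  0.0301]
```

View pics/w5.png

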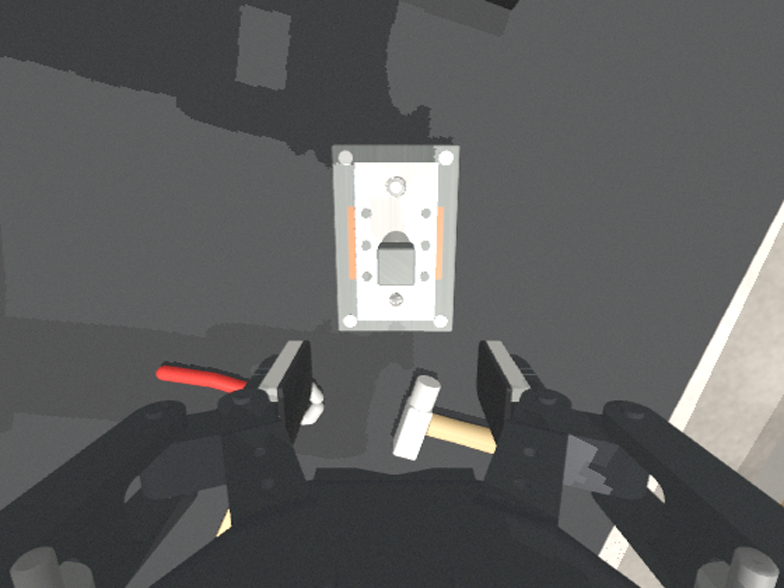

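The jig lies flat on the fixture: both pins stand in their holes at (396,186) and (396,299), and the plate top is 10.0 mm above the block. The gripper is clear of it.

```bash
python3 -c "
from station import ctrl
print(ctrl.sign_off())"
```

```text
the job is handed in; nothing more can be done
None
```

The jig is out of the clip and seated flat on both fixture pins. I let go of it, the arm touched none of the bystanders, and I handed the job in at about 13 s.

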